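# Unscrew the juicer's basket cap and hold it over the ramekin

### The job

Take the orange screw cap off the juicer's strainer basket: it only comes off by unscrewing and nobody remembers which way this one is threaded, so find out by trying which way it gives, turn it that way until it is free and lift it off. Finish with the cap still in the gripper, held upright and still a few centimetres above the middle of the white ramekin in the open drawer so that it drips there, clear of the ramekin itself. Leave the drawer, the things in it and the juicer's lid where they are.

Things in the scene. Friction and masses are not known exactly. Their poses are not given: they have to be found in the camera images.
- cap_center (a point): centre (half-way up) of the loose orange screw cap: upright, 46 mm tall, 60 g. Its upper half is a ribbed round knob 44 mm in diameter, the place to grip; the hollow skirt below is 41 mm. It stands screwed tight on the hub, its foot on the strainer basket's floor, 23 mm below this point
- hub_top (a point): top of the hub inside the cap, 33 mm in diameter, 20 mm above the basket floor. Coarse two-start thread, right- or left-hand (varies, cannot be seen). Turned the wrong way the cap meets a hard stop within 2 degrees; the right way it turns easily, comes straight off between 75 and 125 degrees and meets a stop at about 130. Pulled while locked (up to 65 degrees) it lifts only 1 to 4 mm
- cap_seat (a point): point on the juicer's upright axis at its basket floor, 150 mm above the shelf. White juicer 200 mm in diameter, heavy, fixed; spout along its -x. The steel strainer basket is open above: floor 104 mm in diameter, conical wall widening to 164 mm at its rim 32 mm above the floor; bowl rim 198 mm in diameter, 30 mm above the floor
- ramekin_rim (a point): centre of the mouth of the loose white ceramic ramekin, 80 mm in outer diameter at the rim, 45 mm tall, standing upright on the floor of the open drawer; its rim is 62 mm above the shelf
- unit_front (a point): small wooden drawer unit, fixed on the shelf: this point is on its front at the middle of its top front edge, 105 mm above the shelf; the unit is 340 mm wide (along y) and reaches 300 mm back along +x. Its drawer sticks out 164 mm from this front towards -x, walls up to 88 mm above the shelf
- drawer (a joint): slide of the half-open drawer, m: 0 as found, positive is pulled farther out
- spatula_mid (a point): middle of the red silicone spatula lying in the drawer, 230 mm long, 12 mm thick: leave alone
- whisk_mid (a point): middle of the steel whisk lying in the drawer, 225 mm long, 48 mm thick: leave alone
- opener_mid (a point): middle of the aluminium can opener lying in the drawer, 165 mm long: leave alone
- lid_top (a point): top of the feed chute of the juicer's grey lid, set down flat beyond the juicer (+x), 196 mm in diameter, 110 mm tall: leave alone
Not all that is in view belongs to the job. There is more than one size of the part that bears cap_center; the job needs the smallest.

How it is judged:
On the way:
1. the cap is lifted clear off the hub, more than 30 mm above where it was seated (z of cap_center in the frame of cap_seat above 0.053 m and contact force between cap and the fingers above 0.5 N), for 0.1 s.
At the end, for the whole second after the job is handed in: the gripper holds the cap still, upright within 20 degrees, its centre within 30 mm of the ramekin's axis and 30 to 150 mm above the ramekin's rim, carried by the fingers alone and touching neither ramekin nor drawer; the ramekin within 25 mm of where it stood (horizontal distance between cap_center and ramekin_rim below 0.03 m and z of cap_center in the frame of ramekin_rim between 0.03 and 0.15 m and angle between cap_center's own z axis and vertical below 0.35 rad and linear speed of cap below 0.03 m/s and contact force between cap and the fingers above 0.5 N and contact force between cap and ramekin below 0.1 N and contact force between cap and unit below 0.1 N and distance of ramekin_rim from where it was at the start of the episode below 0.025 m); the arm keeps its last pose, push and grip.
It fails at once if the ramekin is shoved or tipped (distance of ramekin_rim from where it was at the start of the episode above 0.025 m or angle between ramekin_rim's own z axis and vertical above 0.35 rad).
It fails at once if the drawer is pushed or pulled more than 20 mm (value of joint drawer above 0.02 m or value of joint drawer below -0.02 m).
It fails at once if the spatula, whisk, can opener or juicer lid is shifted more than 25 mm (distance of any of spatula_mid, whisk_mid, opener_mid, lid_top from where it was at the start of the episode above 0.025 m).
It also fails if it takes over 58 s, if anything falls off the work surface, if the arm or the gripper's body presses on something with over 40 N, if the wrist force passes 120 N, or if a joint passes its speed limit or range.

### The arm

A 6-joint arm with a two-finger parallel gripper is mounted at the origin on the work surface. World frame = base frame: x ahead of the robot, y to its left, z up, the work surface at z = 0. Lengths are in m, angles in rad, forces in N, time in s.
With the tool pointing down it reaches from about 0.3 to 0.775 m from the base axis. Payload 14.6 kg.
Tool frame: the origin (TCP) lies at the centre of the arm's flange, where the gripper is bolted on; the fingertips stand 199 mm ahead of it and the grasp point (between the pads) lies 180 mm ahead of it; z points along the fingers, y is the line along which they close (so a half turn about z gives the same grasp; the last joint's range is limited). The gripper opens to 94 mm and grips with 3 to 60 N. Pads are 16 mm wide; open, the fingers measure 119 mm over their backs; the gripper's body (75 mm by 177 mm) begins 78 mm behind the grasp point.
Start: joints at [1.047, 0.3, 1.521, -0, 1.321, -0.067], TCP at [0.243, 0.494, 0.405] pointing down, gripper open.
Joint ranges: [-3.03, 3.03], [-0.79, 2.21], [0.23, 2.52], [-1.04, 4.18], [0, 3.07], [-2.55, 2.55]. Speed limits (rad/s): [2.22, 2.22, 2.57, 3.14, 3.14, 3.14].

### API

Orientations are given as [roll, pitch, yaw] about the fixed x, y, z axes, in that order (R = Rz(yaw) Ry(pitch) Rx(roll)).
In Python, from station import ctrl gives the robot as it stands. The module is installed in compiled form; this text tells all that it offers.
- The arm moves only by the tool servo_tool, never from a script. Its argument "motion" is a list of rows, each a list of 5 numbers: the closure, from 0 (fully open) to 1 (shut), then the shift along the world's x, y, z in cm, then the turn about the world's z in degrees. A call has 1 to 20 rows; each row is the pose to reach, as a shift and turn from the pose commanded when the call began; what a row does not reach only later rows make up. A row lasts 1/8 s, in which the tool goes at most 62.5 mm and 10.7 degrees, less where a joint would pass 70% of its speed; a pose out of reach is approached as far as the arm can. A call with a gripper value outside its range is refused whole. The fingers move at their own pace and stop on an object; "squeeze" is the grip in N (left out, the last holds). Time passes only in rows, so rows that repeat a pose let the fingers close. It gives the time, the measured TCP pose, the force, the opening and the grip force at its end, in the units of the state.
- ctrl.get_obs(): the state, without advancing time (a new reading comes with each control period).
- ctrl.camera(name): name is "scene" or "top" or "wrist"; returns a dict with "image" (384x512x3 uint8, red, green, blue), "fx", "fy", "cx", "cy" (pixels), "dist" ([k1, k2, p1, p2, k3] as OpenCV has them; the pictures are not rectified), "camera_from_world" (4x4, takes a point from world to camera coordinates); the wrist camera has in their place "hand_eye" (4x4, takes a point from camera to tool coordinates, whose origin is the TCP and whose axes are the flange's). Camera axes: x right, y up, looking along -z (the intrinsics and any distortion apply to the point x, -y, -z); pixel columns grow to the right and rows downward; lengths in m; the calibration is good to about 2 mm. A picture is of the moment at which its call begins: read the wrist's pose just before it. There is no depth.
- ctrl.hand_in(): hands the job in; it is judged then, once.
The state is a dict: "time_s": time; "qpos": joint angles; "joint_vel": joint speeds; "tau": joint torques, N m; "ee_pos": TCP position; "eef_rot": TCP orientation; "force": force on the tool from outside, world axes, zero at the start; "moment": the same for the moment, N m; "grip_width": finger opening in m; "grip_force": force on a finger pad.
Only numpy, scipy, OpenCV 4.12 (cv2) and the standard library are available. Lean on these libraries where they do the work, as an engineer would, in place of code of your own. Each camera call takes 0.05 s, during which the arm holds its last target. There are 200 camera calls.

## Working session

There is one attempt and no reset: what is moved stays moved. The work goes in short steps, Python scripts to look and compute and a tool call to move; the robot and the scene stay as the last step left them, time stands still between calls to the robot, and variables do not carry over. Pictures are saved under pics/ and viewed, at most 10 in all, crops included, and the job is handed in when it is done.

Besides the shell and the picture viewer there is one more tool, called after ">>>" as name(argument=value, ...), one argument or row to a line, values as JSON. servo_tool: Moves the arm, as the interface text tells. Its arguments: {"type":"object","properties":{"motion":{"type":"array","items":{"type":"array","items":{"type":"number"}}},"squeeze":{"type":"number"}},"required":["motion"]}

```bash
mkdir -p pics; cat > h.py <<'E'
import numpy as np, cv2, pickle
from station import ctrl
from scipy.spatial.transform import Rotation as R
def cam(n):
    o=ctrl.get_obs(); c=ctrl.camera(n)
    if n=="wrist":
        T=np.eye(4);T[:3,:3]=R.from_euler('xyz',o['eef_rot']).as_matrix();T[:3,3]=o['ee_pos']
        c['wc']=T@c['hand_eye']
    else: c['wc']=np.linalg.inv(c['camera_from_world'])
    return c
def ray(c,u,v):
    K=np.array([[c['fx'],0,c['cx']],[0,c['fy'],c['cy']],[0,0,1.]])
    p=cv2.undistortPoints(np.array([[[u,v]]],float),K,np.array(c['dist'],float))[0,0]
    d=c['wc'][:3,:3]@np.array([p[0],-p[1],-1]); return c['wc'][:3,3],d/np.linalg.norm(d)
def atz(c,u,v,z):
    o,d=ray(c,u,v); return o+d*(z-o[2])/d[2]
def tri(*cs):
    A=0;b=0;
    for c,u,v in cs:
        o,d=ray(c,u,v);P=np.eye(3)-np.outer(d,d);A=A+P;b=b+P@o
    x=np.linalg.solve(A,b)
    return x,[np.linalg.norm(np.cross(x-ray(*q)[0],ray(*q)[1])) for q in cs]
E
python3 - <<'E'
from h import *
C={n:cam(n) for n in("scene","top","wrist")}
pickle.dump(C,open('c0.pkl','wb'))
for n in("scene","top"):
    cv2.imwrite(f'pics/{n}0.png',cv2.resize(C[n]['image'][:,:,::-1],(800,600),interpolation=cv2.INTER_CUBIC))
    print(n,C[n]['wc'].round(3).tolist(),C[n]['fx'])
print(ctrl.get_obs())
E
```

```text
scene [[-0.214, -0.639, 0.739, 1.297], [0.977, -0.143, 0.159, 0.176], [0.004, 0.756, 0.655, 0.804], [0.0, 0.0, 0.0, 1.0]] 481.4612654244957
top [[0.004, 0.995, -0.095, 0.466], [-1.0, 0.005, 0.016, 0.04], [0.016, 0.095, 0.995, 0.953], [0.0, 0.0, 0.0, 1.0]] 374.4832379631246
{'time_s': 0.15, 'qpos': array([ 1.04740412e+00,  3.00344341e-01,  1.52143893e+00, -2.58518173e-05,
        1.32071655e+00, -6.66039260e-02]), 'joint_vel': array([ 0.00077593, -0.00119418, -0.00191911,  0.00106911, -0.00062911,
       -0.00201035]), 'tau': array([ 6.70994214e-04, -5.31961620e+01, -3.52819240e+01,  7.08459970e-02,
        2.36065651e-02, -7.15248916e-05]), 'ee_pos': array([0.24258072, 0.49358526, 0.40421592]), 'eef_rot': array([-3.14068583e+00, -3.53896819e-05,  2.68481077e+00]), 'force': array([ 0.35609047, -0.23323956, -0.59470486]), 'moment': array([ 0.00416378, -0.02379629, -0.02173105]), 'grip_force': 0.0, 'grip_width': 0.09391975833943005}
```

View pics/scene0.png

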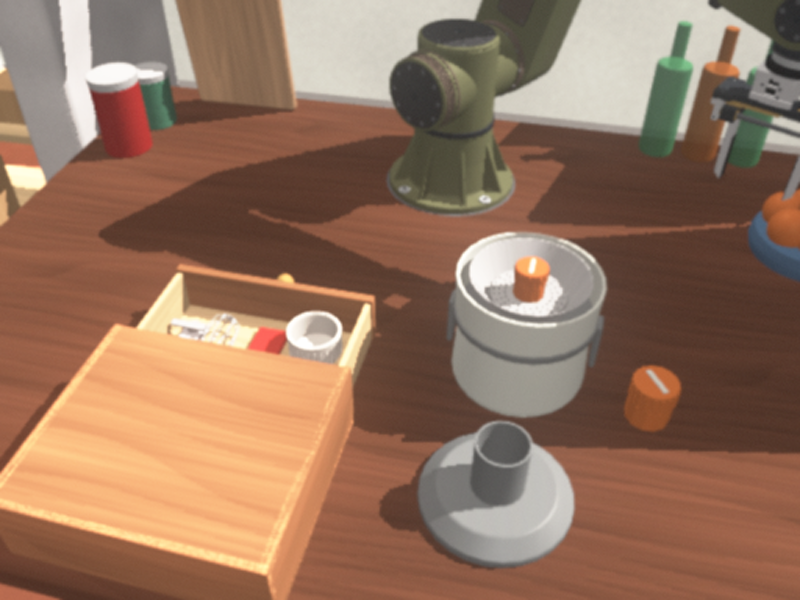

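View pics/top0.png

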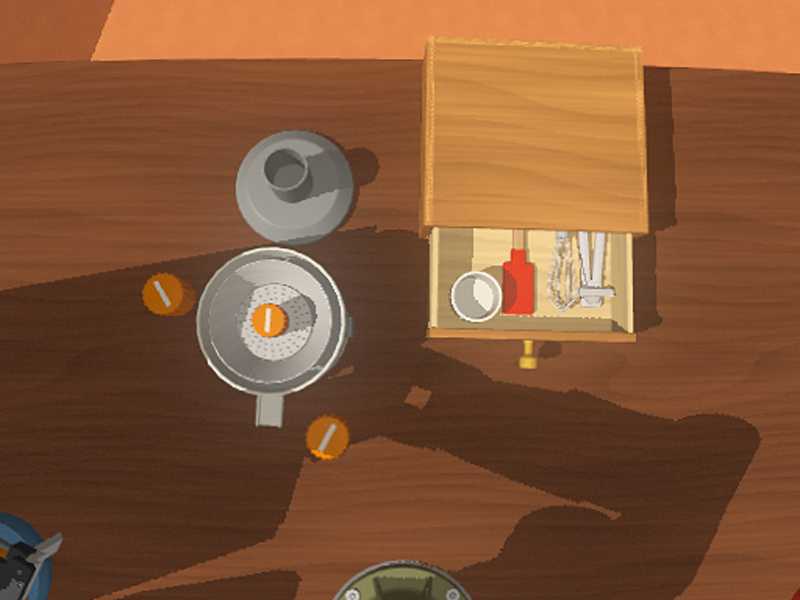

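The scene view (800 px scale) shows the seated cap's top at about (532,266) and the ramekin's mouth at about (314,331). In the top view they are at (268,320) and (476,296). The two larger caps lie on the shelf and are decoys.

```bash
python3 - <<'E'
from h import *
C=pickle.load(open('c0.pkl','rb'))
s=.64
for n,a,b in(("cap",(532,266),(268,320)),("ram",(314,331),(476,296)),("drawerfrontR",(374,298),(428,330)),("unitcorner",(352,375),(422,231))):
    print(n,tri((C['scene'],a[0]*s,a[1]*s),(C['top'],b[0]*s,b[1]*s)))
T=C['top']
print('cap z.196',atz(T,268*s,320*s,.196)); print('ram .062',atz(T,476*s,296*s,.062))
print('slot',atz(T,268*s,308*s,.196),atz(T,268*s,332*s,.196))
print('juicer rim',[atz(T,u*s,v*s,.18)[:2].round(3) for u,v in((197,320),(347,320),(272,247),(272,394))])
print(C['wrist']['hand_eye'].round(3).tolist())
E
```

```text
cap (array([0.50234868, 0.18283645, 0.19447624]), [np.float64(0.0004282477854741544), np.float64(0.0004282477854742178)])
ram (array([ 0.54739408, -0.1110773 ,  0.05869096]), [np.float64(0.00016055663657516572), np.float64(0.00016055663657509874)])
drawerfrontR (array([ 0.49378454, -0.03410597,  0.09117283]), [np.float64(1.2878202160888615e-05), np.float64(1.2878202160845214e-05)])
unitcorner (array([ 0.6433078 , -0.02662751,  0.08456255]), [np.float64(0.0005616280228151311), np.float64(0.0005616280228151683)])
cap z.196 [0.50232653 0.18211881 0.196     ]
ram .062 [ 0.54712641 -0.11067674  0.062     ]
slot [0.51789246 0.18246055 0.196     ] [0.48681418 0.18178831 0.196     ]
juicer rim [array([0.502, 0.28 ]), array([0.504, 0.081]), array([0.601, 0.182]), array([0.406, 0.178])]
[[0.0, 0.969, 0.247, 0.072], [1.0, -0.0, -0.0, -0.001], [-0.0, 0.247, -0.969, 0.019], [0.0, 0.0, 0.0, 1.0]]
```

>>> servo_tool(
  motion=[
    [0, 0, 0, 5, 0],
    [0, 4, -4.8, 9, -8],
    [0, 8, -9.6, 9.6, -16],
    [0, 12, -14.4, 9.6, -24],
    [0, 16, -19.2, 9.6, -32],
    [0, 20, -24, 9.6, -40],
    [0, 24, -28.8, 9.6, -44],
    [0, 26, -31.1, 9.6, -44],
    [0, 26, -31.1, 9.6, -44],
    [0, 26, -31.1, 9.6, -44],
  ],
  squeeze=30,
)

```text
time_s: 1.4
ee_pos: [0.5023, 0.183, 0.5005]
eef_rot: [-3.141, -0.0, 1.917]
force: [0.1, -0.7, 0.6]
grip_width: 0.0942
grip_force: 0.0
```

```bash
python3 - <<'E'
from h import *
c=cam('wrist');pickle.dump(c,open('w1.pkl','wb'))
o=ctrl.get_obs();print(o['time_s'],o['ee_pos'],o['eef_rot'],o['qpos'],o['force'])
im=c['image'][:,:,::-1].copy()
hsv=cv2.cvtColor(im,cv2.COLOR_BGR2HSV);m=cv2.inRange(hsv,(5,150,100),(20,255,255))
n,_,st,ce=cv2.connectedComponentsWithStats(m)
for i in range(1,n):
    if st[i,4]>200:print(st[i],ce[i],atz(c,*ce[i],.195))
cv2.imwrite('pics/w1.png',im)
E
```

```text
1.45 [0.50209166 0.18333197 0.5006288 ] [-3.14144675e+00 -2.04896493e-04  1.91778098e+00] [ 2.81542291e-01  2.10141887e-01  1.41242991e+00  1.95176383e-04
  1.51917985e+00 -6.54524633e-02] [ 0.04407618 -0.72076072 -0.88742081]
[ 302   34   53   55 1911] [327.82365254  62.0570382 ] [0.52375713 0.32932788 0.195     ]
[ 118  153   48   44 1277] [140.99686766 173.90681284] [0.37907925 0.15909475 0.195     ]
[237 169  39  42 958] [256.01461378 188.67745303] [0.50096511 0.18568717 0.195     ]
```

View pics/w1.png

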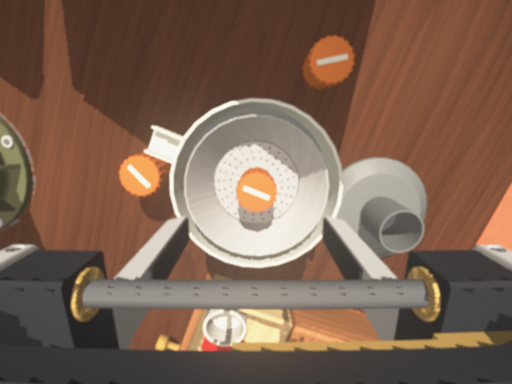

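The wrist view shows the seated cap's top at about (256,191), directly under the gripper and clear of the basket wall. I'll go down, close, and try a small turn.

>>> servo_tool(
  motion=[
    [0, 0, 0, -4, 0],
    [0, 0, 0, -9, 0],
    [0, 0, 0, -12, 0],
    [0, 0, 0, -13.6, 0],
    [0, 0, 0, -13.6, 0],
    [0.3, 0, 0, -13.6, 0],
    [1, 0, 0, -13.6, 0],
    [1, 0, 0, -13.6, 0],
    [1, 0, 0, -13.6, 0],
    [1, 0, 0, -13.6, 0],
    [1, 0, 0, -13.6, 0],
    [1, 0, 0, -13.6, 0],
  ],
  squeeze=30,
)

```text
time_s: 2.95
ee_pos: [0.5026, 0.1826, 0.3647]
eef_rot: [3.142, 0.0, 1.917]
force: [0.2, -0.1, 1.5]
grip_width: 0.0436
grip_force: 30.0
```

```bash
python3 - <<'E'
from h import *
o=ctrl.get_obs();print(o)
E
```

```text
{'time_s': 2.95, 'qpos': array([ 2.79968074e-01,  3.02315932e-01,  1.61400554e+00, -2.22071645e-05,
        1.22520334e+00, -6.60914750e-02]), 'joint_vel': array([-0.00025188, -0.00053547,  0.00060167,  0.00087064, -0.001174  ,
        0.0003851 ]), 'tau': array([ 6.94499072e-02, -5.16481698e+01, -3.36521029e+01,  9.75871179e-02,
        4.20276308e-02, -2.59361557e-03]), 'ee_pos': array([0.50261662, 0.18259344, 0.36468046]), 'eef_rot': array([3.14152634e+00, 2.53297974e-05, 1.91686340e+00]), 'force': array([ 0.24438272, -0.14764209,  1.49678532]), 'moment': array([-0.05375517,  0.03917619,  0.00109792]), 'grip_force': 30.000157356262207, 'grip_width': 0.04360019619435134}
```

>>> servo_tool(
  motion=[
    [1, 0, 0, 0, 2],
    [1, 0, 0, 0, 4],
    [1, 0, 0, 0, 6],
    [1, 0, 0, 0, 6],
  ],
)

```text
time_s: 3.45
ee_pos: [0.5026, 0.1826, 0.3647]
eef_rot: [3.142, -0.0, 2.022]
force: [0.9, -1.2, 1.9]
grip_width: 0.043
grip_force: 30.0
```

```bash
python3 - <<'E'
from h import *
o=ctrl.get_obs();print(o)
E
```

```text
{'time_s': 3.45, 'qpos': array([ 2.79927733e-01,  3.02265874e-01,  1.61408206e+00,  5.92378777e-05,
        1.22525353e+00, -1.71306606e-01]), 'joint_vel': array([ 0.00213027,  0.00078445,  0.00112561, -0.000903  , -0.00179076,
        0.02293088]), 'tau': array([ 6.22720253e-01, -5.13120246e+01, -3.34901941e+01,  6.08760907e-03,
       -5.91903852e-03, -8.29746723e-01]), 'ee_pos': array([0.50259289, 0.18256992, 0.36467601]), 'eef_rot': array([ 3.14159184e+00, -5.64232171e-05,  2.02201060e+00]), 'force': array([ 0.87700739, -1.22050839,  1.87987615]), 'moment': array([-0.1293372 ,  0.03152222, -0.4569312 ]), 'grip_force': 30.000133216381073, 'grip_width': 0.042967226373336144}
```

Counter-clockwise meets a moment of -0.46 N m, which looks like a stop. I'll try the other way.

>>> servo_tool(
  motion=[
    [1, 0, 0, 0, -4],
    [1, 0, 0, 0, -8],
    [1, 0, 0, 0, -12],
    [1, 0, 0, 0, -16],
    [1, 0, 0, 0, -16],
  ],
)

```text
time_s: 4.08
ee_pos: [0.5026, 0.1827, 0.3647]
eef_rot: [3.142, 0.0, 1.743]
force: [0.1, 1.0, 0.5]
grip_width: 0.0434
grip_force: 30.0
```

```bash
python3 - <<'E'
from h import *
o=ctrl.get_obs();print(o['force'],o['moment'],o['eef_rot'],o['tau'][5],o['grip_width'])
E
```

```text
[0.13387113 1.03105053 0.50240135] [-0.04078944  0.04933492  0.00310273] [3.14152691e+00 4.45950001e-05 1.74289564e+00] 0.7589157298207283 0.04337405504233959
```

Clockwise gives freely with no moment, so this is a left-hand thread. I'll keep turning.

>>> servo_tool(
  motion=[
    [1, 0, 0, 0, -9],
    [1, 0, 0, 0, -18],
    [1, 0, 0, 0, -27],
    [1, 0, 0, 0, -36],
    [1, 0, 0, 0, -45],
    [1, 0, 0, 0, -45],
  ],
)

```text
time_s: 4.82
ee_pos: [0.5026, 0.1826, 0.3647]
eef_rot: [3.142, -0.0, 0.959]
force: [0.0, 0.7, 1.5]
grip_width: 0.0435
grip_force: 30.0
```

```bash
python3 - <<'E'
from h import *
o=ctrl.get_obs();print(o['force'],o['moment'],o['eef_rot'],o['tau'][5],o['grip_width'])
E
```

```text
[0.02507551 0.65686931 1.52788004] [-0.12118768  0.18180796 -0.03763658] [ 3.14156792e+00 -3.18261862e-05  9.59364890e-01] 1.7372971773147583 0.04346340823376015
```

>>> servo_tool(
  motion=[
    [1, 0, 0, 0, -9],
    [1, 0, 0, 0, -18],
    [1, 0, 0, 0, -27],
    [1, 0, 0, 0, -36],
    [1, 0, 0, 0, -40],
    [1, 0, 0, 0, -40],
  ],
)

```text
time_s: 5.58
ee_pos: [0.5026, 0.1826, 0.3647]
eef_rot: [3.142, -0.0, 0.263]
force: [-0.4, -1.3, 1.3]
grip_width: 0.0437
grip_force: 30.0
```

```bash
python3 - <<'E'
from h import *
o=ctrl.get_obs();print(o['force'],o['moment'],o['eef_rot'],o['tau'][5],o['grip_width'])
c=cam('wrist');cv2.imwrite('pics/w2.png',c['image'][:,:,::-1])
E
```

```text
[-0.40138551 -1.27628341  1.27377588] [-0.01727431  0.11880204 -0.01262296] [ 3.14157801e+00 -9.41831067e-05  2.63330010e-01] 0.7575873099267483 0.04365336329391796
```

View pics/w2.png

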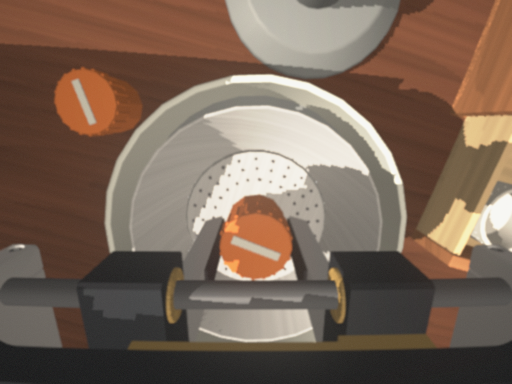

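The mark on the cap at about (256,247) keeps its earlier angle relative to the gripper, so the cap turned with it by about 95°. I'll try a gentle lift.

>>> servo_tool(
  motion=[
    [1, 0, 0, 0.3, 0],
    [1, 0, 0, 0.6, 0],
    [1, 0, 0, 1, 0],
    [1, 0, 0, 1, 0],
  ],
)

```text
time_s: 6.12
ee_pos: [0.5026, 0.1826, 0.375]
eef_rot: [-3.142, -0.001, 0.259]
force: [-0.1, 0.3, -0.6]
grip_width: 0.0434
grip_force: 30.0
```

```bash
python3 - <<'E'
from h import *
o=ctrl.get_obs();print(o['time_s'],o['ee_pos'],o['force'],o['moment'],o['grip_width'])
E
```

```text
6.125 [0.50260729 0.18260879 0.37502893] [-0.11774685  0.29285778 -0.56722725] [-0.02371209  0.16384187  0.01670868] 0.04338198897547412
```

>>> servo_tool(
  motion=[
    [1, 0, 0, 2, 0],
    [1, 0, 0, 5, 0],
    [1, 0, 0, 8, 0],
    [1, 0, 0, 10, 0],
    [1, 0, 0, 10, 0],
    [1, 0, 0, 10, 0],
  ],
)

```text
time_s: 6.88
ee_pos: [0.5026, 0.1826, 0.4735]
eef_rot: [3.142, 0.001, 0.259]
force: [-0.2, 0.3, -1.6]
grip_width: 0.0434
grip_force: 30.0
```

```bash
python3 - <<'E'
from h import *
o=ctrl.get_obs();print(o['time_s'],o['ee_pos'],o['force'],o['grip_width'],o['grip_force'])
c=cam('wrist');s=cam('scene')['image']
cv2.imwrite('pics/w3.png',np.hstack([cv2.resize(c['image'],(400,300)),cv2.resize(s[110:254,230:422],(400,300))])[:,:,::-1])
E
```

```text
6.875 [0.50260014 0.18259084 0.47348165] [-0.20673437  0.29446188 -1.57779504] 0.043445765736534504 29.999881982803345
```

View pics/w3.png

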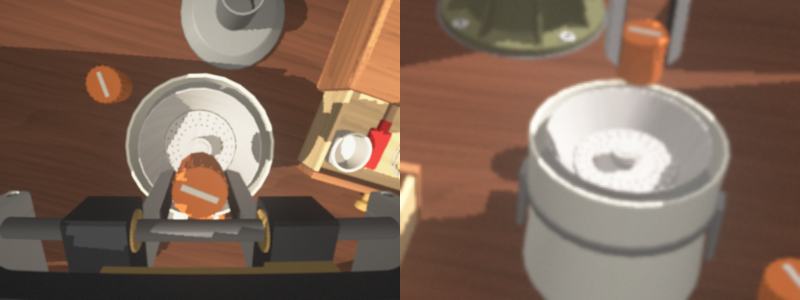

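The cap is off the hub: the right half shows it above the juicer at about (645,50), upright in the fingers, with the bare hub below. Next I'll carry it over the ramekin.

>>> servo_tool(
  motion=[
    [1, 0.5, -3, 0, 0],
    [1, 1.2, -8, 0, 0],
    [1, 2, -13, 0, 0],
    [1, 2.8, -18, 0, 0],
    [1, 3.5, -23, 0, 0],
    [1, 4.2, -27, 0, 0],
    [1, 4.5, -29.4, 0, 0],
    [1, 4.5, -29.4, 0, 0],
    [1, 4.5, -29.4, -3, 0],
    [1, 4.5, -29.4, -7, 0],
    [1, 4.5, -29.4, -11, 0],
    [1, 4.5, -29.4, -13, 0],
    [1, 4.5, -29.4, -13, 0],
    [1, 4.5, -29.4, -13, 0],
    [1, 4.5, -29.4, -13, 0],
  ],
)

```text
time_s: 8.85
ee_pos: [0.5477, -0.1112, 0.3457]
eef_rot: [3.141, -0.002, 0.259]
force: [-0.1, -1.0, -0.5]
grip_width: 0.0436
grip_force: 30.0
```

```bash
python3 - <<'E'
from h import *
o=ctrl.get_obs();print(o['time_s'],o['ee_pos'],o['force'],o['joint_vel'].round(3),o['grip_width'],o['grip_force'])
c=cam('wrist');s=cam('scene')['image']
cv2.imwrite('pics/w4.png',np.hstack([cv2.resize(c['image'],(400,300)),cv2.resize(s[130:274,90:282],(400,300))])[:,:,::-1])
E
```

```text
8.85 [ 0.54769539 -0.11118582  0.34574615] [-0.14775536 -1.02868428 -0.46676554] [-0.004  0.003  0.004  0.    -0.004 -0.   ] 0.04356406100182923 29.9999338388443
```

View pics/w4.png

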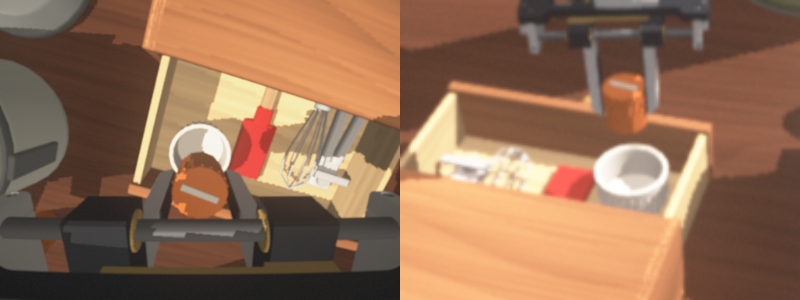

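The cap hangs upright, about 9 cm above the middle of the ramekin (seen at (630,165) in the scene crop). The drawer's contents haven't moved. Handing in.

```bash
python3 -c "
from station import ctrl
print(ctrl.hand_in())"
```

```text
the job is handed in; nothing more can be done
None
```

I unscrewed the cap clockwise (left-hand thread), lifted it off and handed in with it held upright and still about 9 cm above the middle of the ramekin; hand-in returned no verdict.

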